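# Lock the desk drawers with the toothed locking bar

### The job

Push both drawers of the desk cabinet fully shut, then take the red-handled locking bar from its wooden stand and thread it down through all four locking lugs, turning it until its teeth drop into the brass ring and it sits fully home, and let go of it. Leave the blue-handled bar in the stand and do not knock the other things on the desk about.

Things in the scene. Friction and masses are not known exactly. Their poses are not given: they have to be found in the camera images.
- cabinet: Dark steel two-drawer desk cabinet with grey fronts, fixed, 220 deep (x) x 300 wide (y) x 100 mm high. Origin under its centre, on the desk; x points from the drawer fronts (plane x = -110) to the back, z up. Four flat lugs (44 x 40 x 6) stand out of the front one above another, reaching to x = -160, each with a 12.5 mm hole at x = -138, y = +70. The holes line up only when both drawers are shut.
- top_hole (a point): Centre of the fixed top lug's hole at its upper face, 100 mm above the desk (cabinet's axes). Fixed on it round the hole is a brass ring, outside 40 mm, z 100 to 110, with 4 inward teeth 90 degrees apart: an 18 mm bore and 4 gaps. The ring's angle is random and NOT reported: find it by feel (press, lift, turn a little, retry) or by eye. It repeats every 90 degrees; +-10 degrees will do.
- bottom_hole (a point): Centre of the fixed bottom lug's hole at its upper face, 18 mm above the desk (lug z 12 to 18); cabinet's axes. The drawers' lugs between lie at z 32 to 38 (lower) and 70 to 76 (upper).
- upper_drawer (a joint): How far the upper drawer is pulled out, m: 0 = fully shut against its stop, grows as it comes out towards the robot (the cabinet's -x), to 0.10. Slides with about 1.5 N of friction and stays where left.
- lower_drawer (a joint): The same for the lower drawer.
- upper_drawer_pull (a point): Middle of the front face of the upper drawer's black pull bar (50 wide, 10 high), 85 mm above the desk and 30 mm before the drawer front, at cabinet y = -80; moves with the drawer. Axes as the cabinet's.
- lower_drawer_pull (a point): The same on the lower drawer, 44 mm above the desk, straight below the upper pull when both drawers are out equally; one upright finger pushed towards the cabinet here can push both pulls together.
- stand: Wooden stand, fixed, 70 (x) x 190 (y) x 105 high, origin at the centre of its underside. Its top board (z 97 to 105) has two 13.5 mm holes at y = +45 and y = -45 in which the two bars hang; which bar is in which hole varies.
- red_bar: Locking bar, about 0.14 kg. Origin at its lower tip, z up along it. Round shaft 10 mm thick, z 0 to 95, its lowest 10 mm tapered to 4 mm; a cross of 4 teeth at z 95 to 104 (26 mm across, 6 wide, along its +-x and +-y); a flange at z 104 to 108 (diameter 34); a red grip at z 108 to 146. It hangs upright in the stand by its teeth, tip 10 mm above the desk.
- red_bar_grip (a point): Centre of the red grip, 127 mm above the bar's tip. The grip is 30 mm wide along the bar's x, 14 thick along its y, 38 high. Axes as the bar's.
- red_bar_tip (a point): Centre of the bar's lower tip; axes as the bar's. In the cabinet, wrongly turned, the teeth lie on top of the brass ring with the tip 15 mm above the desk; fully home, the flange lies on the ring with the tip 6 mm above the desk.
- blue_bar: A bar for another cabinet, to be left alone: same size but with a blue grip and a plain round collar instead of teeth. Origin at its tip, z up.
- water_bottle: Clear bottle with orange cap, 64 mm diameter, 200 high, loose; origin under its centre.
- mug: Blue mug, 80 mm diameter, 95 high, loose; origin under its centre.
- red_box: Red carton 75 x 120 x 40 mm, loose; origin under its centre.
- purple_box: Purple carton 90 x 140 x 45 mm, loose; origin under its centre.
- screwdriver: Screwdriver lying on the desk, loose.
- stapler: Black stapler 150 x 36 x 55 mm, loose; origin under its centre.
Mind the look-alikes: they are no part of the job. What is shaped like the red_bar but green or turquoise is not meant.

How it is judged (in metres and radians):
On the way, in this order (a step that is already met when the one before it is completed fails the run):
1. both drawers are fully shut (value of joint each of upper_drawer, lower_drawer below 0.004 m), for 0.2 s.
2. the red bar is threaded through the top lug and both drawer lugs (z of red_bar_tip in the frame of bottom_hole below 0.012 m and horizontal distance between red_bar_tip and bottom_hole below 0.008 m), for 0.1 s.
At the end, for the whole second after the job is handed in: Both drawers shut to 4 mm; red bar released and at rest in all four lugs, upright to 0.06 rad, tip within 5 mm of the holes' line and no more than 3 mm above its fully home height (flange on the ring); blue bar within 20 mm of where it was (all of step 1 and z of red_bar_tip in the frame of bottom_hole below -0.009 m and horizontal distance between red_bar_tip and bottom_hole below 0.005 m and angle between red_bar's own z axis and vertical below 0.06 rad and linear speed of red_bar below 0.02 m/s and distance of blue_bar from where it was at the start of the episode below 0.02 m); the robot touches nothing.
It fails at once if the blue bar is taken out of the stand (distance of blue_bar from where it was at the start of the episode above 0.04 m).
It fails at once if another thing on the desk is knocked more than 5 cm away (distance of any of water_bottle, mug, red_box, purple_box, screwdriver, stapler from where it was at the start of the episode above 0.05 m).
It also fails if it takes over 72 s, if anything falls off the work surface, if the arm or the gripper's body presses on something with over 40 N, if the wrist force passes 120 N, or if a joint passes its speed limit or range.

### The arm

A 6-joint arm with a two-finger parallel gripper is mounted at the origin on the work surface. World frame = base frame: x ahead of the robot, y to its left, z up, the work surface at z = 0. Lengths are in mm, angles in rad, forces in N, time in s.
With the tool pointing down it reaches from about 275 to 1000 mm from the base axis. Payload 8.4 kg.
Tool frame: the origin (TCP) lies on the centre line of the jaws, within the pads' length; the fingertips stand r.tip_reach ahead of it and the grasp point (between the pads) lies 11 mm behind it (r.tip_reach is the distance from the TCP to the fingertips, in mm); z points along the fingers, y is the line along which they close (so a half turn about z gives the same grasp; the last joint's range is limited). The gripper opens to 85 mm and grips with 20 to 120 N. Pads are 22 mm wide; open, the fingers measure 114 mm over their backs; the gripper's body (76 mm by 85 mm) begins 54 mm behind the grasp point. The pads swing forward as they close: fully open they stand 13 mm farther back than shut.
Start: joints at [1.234, 0.353, 1.633, -0, 1.155, -0.002], TCP at [205.361, 590.3, 206.281] pointing down, gripper open.
Joint ranges: [-2.63, 2.63], [-0.92, 2.1], [0.06, 2.66], [-1.3, 4.44], [0, 2.69], [-3.02, 3.02]. Speed limits (rad/s): [2.22, 2.22, 2.79, 3.14, 3.14, 3.14].

### API

Orientations are given as [roll, pitch, yaw] about the fixed x, y, z axes, in that order (R = Rz(yaw) Ry(pitch) Rx(roll)).
In Python, from rig import r gives the robot as it stands.
- The arm moves only by the tool carry_out, never from a script. Its argument "targets" is a list of rows, each an object with "dp": the shift along the tool's x, y, z in mm, a list of three; "yaw": the turn about the tool's z in degrees. A call has 1 to 12 rows; each row is the pose to reach, as a shift and turn from the pose commanded when the call began, along the tool's axes at that moment; what a row does not reach only later rows make up. A row lasts 1/8 s, in which the tool goes at most 62.5 mm and 10.7 degrees, less where a joint would pass 70% of its speed; a pose out of reach is approached as far as the arm can. A call with a gripper value outside its range is refused whole. "fingers" is the opening, from -1 (shut) to 1 (fully open), so that 0 is half open, set as the call begins (left out, the last holds). The fingers move at their own pace and stop on an object; "grip_force" is the grip in N (left out, the last holds). Time passes only in rows, so rows that repeat a pose let the fingers close. It gives the time, the measured TCP pose, the force, the opening and the grip force at its end, in the units of the state.
- r.sense(): the state, without advancing time (a new reading comes with each control period).
- r.grab_frame(name): name is "side" or "top"; returns the picture (420x560x3 uint8, red, green, blue); there is no depth.
- r.get_calibration(name): a dict with "fx", "fy", "cx", "cy" (pixels), "dist_coeffs" ([k1, k2, p1, p2, k3] as OpenCV has them; the pictures are not rectified), "rvec" (rotation vector, rad) and "tvec" (3), from world to camera coordinates, as OpenCV has them. Camera axes: x right, y down, z forward; pixel columns grow to the right and rows downward; lengths in mm; the calibration is good to about 2 mm. A picture is of the moment at which its call begins. get_calibration takes no time and is no camera call.
- r.sign_off(): hands the job in; it is judged then, once.
The state is a dict: "clock": time; "qpos": joint angles; "qvel": joint speeds; "joint_efforts": joint torques, N m; "eef_pos": TCP position; "tcp_rot": TCP orientation; "contact_force": force on the tool from outside, world axes, zero at the start; "wrist_torque": the same for the moment, N m; "opening": opening from 0.0 (shut) to 1.0 (fully open); "grasp_force": force on a finger pad.
Only numpy, scipy, OpenCV 4.12 (cv2) and the standard library are available. Lean on these libraries where they do the work, as an engineer would, in place of code of your own. Each camera call takes 0.05 s, during which the arm holds its last target. There are 200 camera calls.

## Working session

There is one attempt and no reset: what is moved stays moved. The work goes in short steps, Python scripts to look and compute and a tool call to move; the robot and the scene stay as the last step left them, time stands still between calls to the robot, and variables do not carry over. Pictures are saved under pics/ and viewed, at most 10 in all, crops included, and the job is handed in when it is done.

Besides the shell and the picture viewer there is one more tool, called after "Emit:" by a JSON object that holds its "method" and its "body". carry_out: Moves the arm, as the interface text tells. Its arguments: {"type":"object","properties":{"targets":{"type":"array","items":{"type":"object","properties":{"dp":{"type":"array","items":{"type":"number"}},"yaw":{"type":"number"}}}},"fingers":{"type":"number"},"grip_force":{"type":"number"}},"required":["targets"]}

```bash
ls; mkdir -p pics; python3 - <<'E'
from rig import r
import cv2
s=r.sense()
print(s, r.tip_reach)
for n in ("side","top"):
    cv2.imwrite(f"pics/{n}0.png", r.grab_frame(n)[:,:,::-1]); print(n,r.get_calibration(n))
E
```

```text
pics
{'clock': 0.0, 'qpos': array([ 1.23359615e+00,  3.53667250e-01,  1.63409496e+00, -2.74034494e-05,
        1.15518883e+00, -2.37475094e-03]), 'qvel': array([ 0.00044072, -0.0011172 ,  0.00117494,  0.00026   ,  0.00160681,
        0.00017353]), 'joint_efforts': array([-2.28867470e-04, -6.05250192e+01, -3.42062831e+01, -1.34367338e-04,
        9.59413679e-03,  1.82799960e-05]), 'eef_pos': array([205.21129052, 589.83754205, 205.56653022]), 'tcp_rot': array([-3.14023422e+00,  2.18296944e-05,  2.80677833e+00]), 'contact_force': array([0.10476981, 0.710287  , 0.47779575]), 'wrist_torque': array([ 0.00185165, -0.0088303 ,  0.01493315]), 'grasp_force': 0.0, 'opening': 0.9986388144626136} 8.0
side {'fx': 410.47115253307896, 'fy': 410.47115253307896, 'cx': 279.29763343054816, 'cy': 212.4549570531147, 'dist_coeffs': array([-0.0093927,  0.       ,  0.       ,  0.       ,  0.       ]), 'rvec': array([ 0.1231824 , -2.80462514,  1.3248942 ]), 'tvec': array([ 524.62068836,   99.16372766, 1074.84588828])}
top {'fx': 409.4052586147481, 'fy': 409.4052586147481, 'cx': 285.32561225893295, 'cy': 206.5095960164191, 'dist_coeffs': array([-0.06339174,  0.        ,  0.        ,  0.        ,  0.        ]), 'rvec': array([ 2.14975362, -2.12865696,  0.21684753]), 'tvec': array([  -2.03792584,  522.96346232, 1330.99413883])}
```

View pics/side0.png

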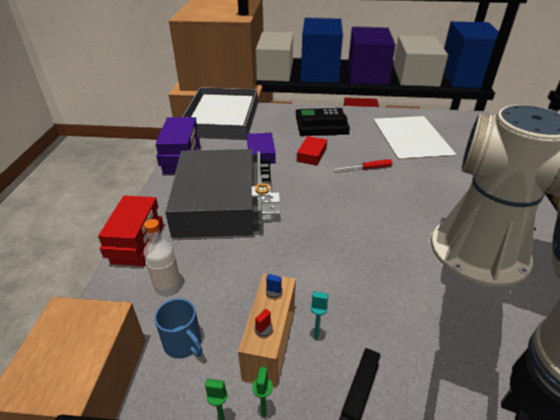

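View pics/top0.png

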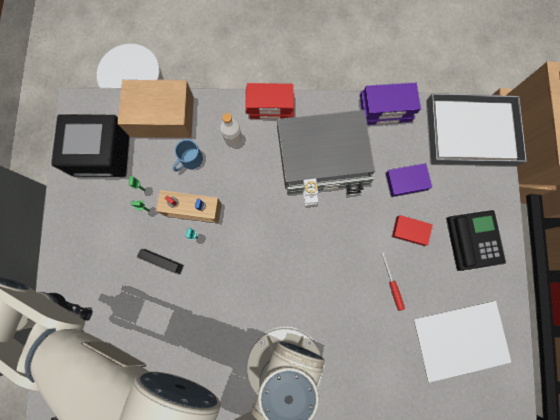

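Side view: red grip at (263,321), blue bar at (273,285), green look-alikes at (215,390) and (262,380), and a teal one at (319,300). Red cartons at (130,230) and (312,150), plus the screwdriver handle at (378,164). 
Top view: red grip (171,201), blue (199,204), brass ring (311,188), pulls (353,188). The red grip standing in the wooden stand fits the description. Next is a close crop to check it.

```bash
python3 - <<'E'
import cv2,numpy as np
s=cv2.imread("pics/side0.png");t=cv2.imread("pics/top0.png")
f=lambda a,x,y,w,h:cv2.resize(a[y:y+h,x:x+w],(400,300),interpolation=cv2.INTER_CUBIC)
cv2.imwrite("pics/c1.png",np.vstack([np.hstack([f(s,225,150,80,60+0),f(t,275,160,100,75)]),np.hstack([f(s,220,260,120,90),f(t,150,180,80,60)])]))
E
```

```text
(no output)
```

View pics/c1.png

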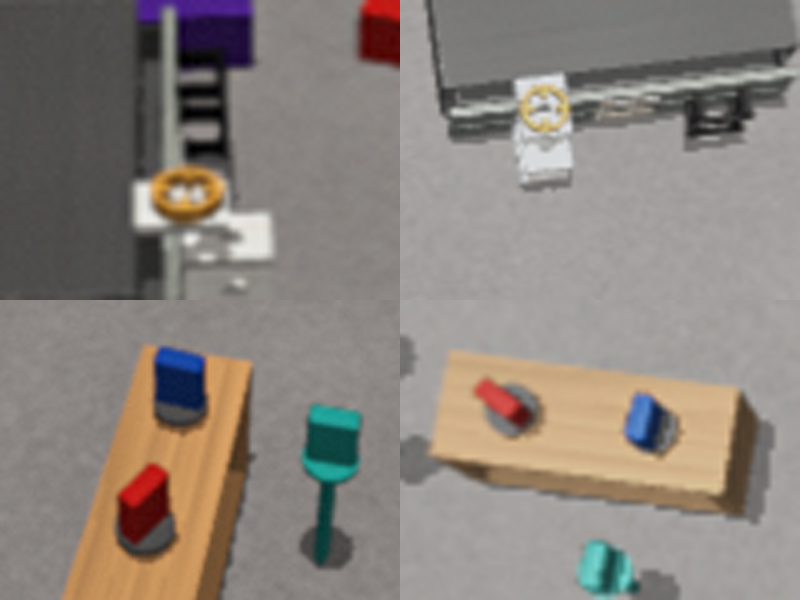

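The crop shows the red bar in the stand's left hole and blue in the right. The upper drawer is slightly out, the lower one further. Measuring now.

```bash
cat > h.py <<'E'
import cv2,numpy as np
from rig import r
def cal(n):
    c=r.get_calibration(n);K=np.array([[c['fx'],0,c['cx']],[0,c['fy'],c['cy']],[0,0,1]])
    return K,c['dist_coeffs'],cv2.Rodrigues(c['rvec'])[0],np.array(c['tvec'])
def ray(n,px):
    K,d,R,t=cal(n);u=cv2.undistortPoints(np.float64(px).reshape(-1,1,2),K,d)[:,0]
    D=np.c_[u,np.ones(len(u))]@R; return -R.T@t,D
def onz(n,px,z):
    C,D=ray(n,px);return C+D*((z-C[2])/D[:,2])[:,None]
def tri(ps,pt):
    A=np.zeros((3,3));b=np.zeros(3)
    for n,p in (("side",ps),("top",pt)):
        C,D=ray(n,p);d=D[0]/np.linalg.norm(D[0]);P=np.eye(3)-np.outer(d,d);A+=P;b+=P@C
    return np.linalg.solve(A,b)
def proj(n,X):
    K,d,R,t=cal(n);return cv2.projectPoints(np.float64(X).reshape(-1,1,3),R,t,K,d)[0][:,0]
def mask(img,lo,hi,roi):
    h=cv2.cvtColor(img,cv2.COLOR_BGR2HSV);m=cv2.inRange(h,np.array(lo),np.array(hi));o=np.zeros_like(m)
    x,y,w,hh=roi;o[y:y+hh,x:x+w]=m[y:y+hh,x:x+w];return o
def big(m): return max(cv2.findContours(m,cv2.RETR_EXTERNAL,cv2.CHAIN_APPROX_NONE)[0],key=cv2.contourArea)
E
python3 - <<'E'
from h import *
np.set_printoptions(precision=1,suppress=True)
s=cv2.imread("pics/side0.png");t=cv2.imread("pics/top0.png")
# ring
rs=big(mask(s,(10,110,90),(30,255,255),(245,175,35,30)));rt=big(mask(t,(10,90,90),(32,255,255),(298,172,26,30)))
for n,c in (("side",rs),("top",rt)):
    e=cv2.fitEllipse(c);print(n,e,len(c),"ring@105",onz(n,[e[0]],105),"@110",onz(n,[e[0]],110))
print("tri",tri(cv2.fitEllipse(rs)[0],cv2.fitEllipse(rt)[0]))
# stand top
m=mask(t,(8,60,100),(25,200,255),(145,180,85,50));c=big(m)
q=cv2.approxPolyDP(c,4,True)[:,0];print("stand px",q.tolist());print(onz("top",q,105))
# bars
for col,lo,hi in (("red",(0,150,80),(6,255,255)),("red2",(174,150,80),(180,255,255)),("blue",(105,150,60),(125,255,255))):
  for n,im,roi in (("top",t,(158,190,50,25)),("side",s,(240,270,50,65))):
    m=mask(im,lo,hi,roi)
    if m.any():
      c=big(m);print(col,n,cv2.minAreaRect(c),c[:,0].mean(0))
# cabinet top dark quad
m=mask(t,(0,0,40),(180,60,95),(270,105,110,85));c=big(m)
q=cv2.approxPolyDP(cv2.convexHull(c),4,True)[:,0];print("cab",q.tolist());print(onz("top",q,100))
E
```

```text
side ((261.7846984863281, 188.1487579345703), (10.656828880310059, 12.87462329864502), 85.11898040771484) 34 ring@105 [[581.3 -81.2 105. ]] @110 [[580.4 -74.4 110. ]]
top ((311.0, 191.5), (0.0, 1.0), 0.0) 12 ring@105 [[563.  -78.5 105. ]] @110 [[561.9 -78.1 110. ]]
tri [572.3 -78.9 104.6]
stand px [[160, 190], [158, 212], [215, 222], [216, 197]]
[[561.8 410.8 105. ]
 [489.6 412.8 105. ]
 [459.5 228.6 105. ]
 [540.9 228.4 105. ]]
red top ((170.19229125976562, 199.96151733398438), (10.816654205322266, 3.605551242828369), 33.6900634765625) [170.1 200.1]
red side ((260.63922119140625, 319.0149230957031), (10.085580825805664, 22.718547821044922), 27.89727020263672) [261.  320.1]
blue top ((198.5, 204.0), (8.0, 5.0), 90.0) [198.3 204. ]
blue side ((273.5, 283.0), (13.0, 18.0), 0.0) [273.4 283.3]
cab [[371, 180], [362, 189], [337, 186]]
[[ 605.6 -277.6  100. ]
 [ 574.8 -246.8  100. ]
 [ 583.7 -164.4  100. ]]
```

```bash
python3 - <<'E'
from h import *
np.set_printoptions(precision=1,suppress=True)
s=cv2.imread("pics/side0.png");t=cv2.imread("pics/top0.png")
hs=cv2.cvtColor(t,cv2.COLOR_BGR2HSV)
print(hs[145,320],hs[105,320],hs[200,400],hs[178,330],hs[187,330])
def pts(m): return np.argwhere(m>0)[:,::-1].astype(np.float32)
P={}
for n,im,roi in (("side",s,(245,175,35,30)),("top",t,(298,172,26,30))):
    p=pts(mask(im,(8,90,60),(34,255,255),roi));hull=cv2.convexHull(p);e=cv2.fitEllipse(hull);P[n]=e[0];print(n,len(p),e,(p.min(0)+p.max(0))/2,onz(n,[e[0]],107))
print("ring tri",tri(P["side"],P["top"]))
Pt=hs[...,2]
m=np.zeros(t.shape[:2],np.uint8);m[105:200,268:385]=((Pt<100)&(hs[...,1]<60))[105:200,268:385]*255
m=cv2.morphologyEx(m,cv2.MORPH_OPEN,np.ones((5,5)))
h=cv2.convexHull(big(m));q=cv2.approxPolyDP(h,4,True)[:,0];print("cab",q.tolist());print(onz("top",q,100))
b=cv2.minAreaRect(onz("top",h[:,0],100)[:,:2].astype(np.float32));print(b)
m=mask(t,(8,60,100),(25,200,255),(145,180,85,50))
out=[cv2.resize(x,(400,300),interpolation=cv2.INTER_CUBIC) for x in (t[172:196,296:328],t[105:195,270:390],t[184:229,150:210],s[178:202,246:278])]
cv2.imwrite("pics/c2.png",np.vstack([np.hstack(out[:2]),np.hstack(out[2:])]))
E
```

```text
[ 20   6 119] [ 15   6 163] [ 15   9 162] [15  7 78] [26 21 97]
side 115 ((261.7831115722656, 188.11875915527344), (11.543741226196289, 14.32777214050293), 88.73571014404297) [262.  188.5] [[581.  -78.6 107. ]]
top 33 ((310.8163757324219, 186.84747314453125), (10.342558860778809, 11.74731731414795), 100.67890167236328) [311. 187.] [[578.  -77.8 107. ]]
ring tri [579.5 -77.9 107.2]
cab [[363, 181], [360, 192], [354, 193]]
[[ 601.8 -250.9  100. ]
 [ 564.6 -239.9  100. ]
 [ 561.  -220.   100. ]]
((580.3944702148438, -237.10494995117188), (22.415040969848633, 50.908111572265625), 58.674522399902344)
```

View pics/c2.png

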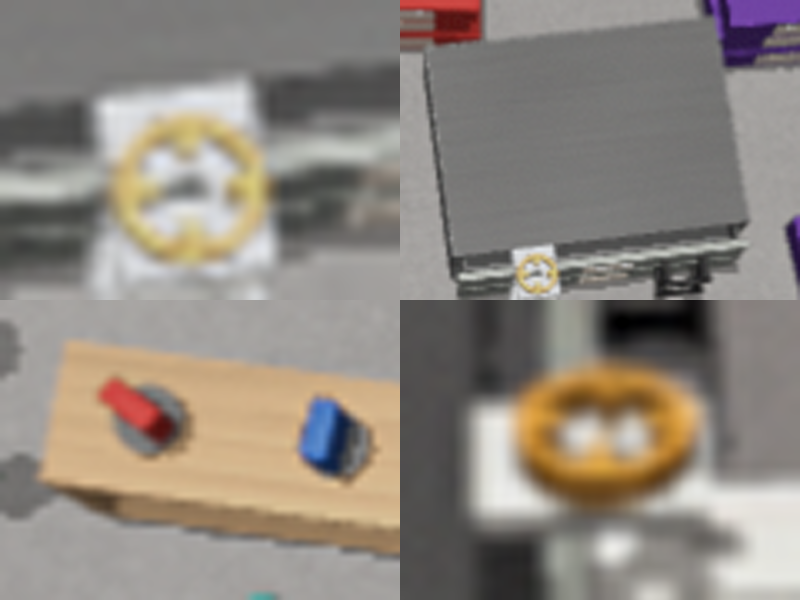

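```bash
python3 - <<'E'
from h import *
np.set_printoptions(precision=1,suppress=True)
a=lambda p,o,k:(np.array(p)+.5)/k-.5+o
R=a([(190,135),(135,190),(245,188),(190,245),(190,188)],(296,172),12.5)
w=onz("top",R,110);print("ring",w); d=w[[0,1,2,3]]-w[4];print(np.degrees(np.arctan2(d[:,1],d[:,0])))
q=a([(52,258),(348,222),(312,20),(26,48)],(270,105),10/3);w=onz("top",q,100)
print("cab",w,[np.linalg.norm(w[i]-w[i-1]) for i in range(4)])
x=(w[2]+w[3]-w[0]-w[1]);y=(w[0]+w[3]-w[1]-w[2]);yx=np.arctan2(x[1],x[0]);yy=np.arctan2(-y[0],y[1]);print("yaw",yx,yy)
yaw=yy;c=w.mean(0)[:2];Rm=np.array([[np.cos(yaw),-np.sin(yaw)],[np.sin(yaw),np.cos(yaw)]]);print("ring pred",c+Rm@[-138,70],"center",c)
for u in(0,.03):
  print("pull pred",c+Rm@[-140-u,-80])
# bar
g=a([(148,118)],(150,184),20/3);print("flange ctr",onz("top",g,118))
g=a([(108,83),(160,125)],(150,184),20/3);k=onz("top",g,156);print("grip dir",k,np.degrees(np.arctan2(*(k[1]-k[0])[[1,0]])))
st=onz("top",a([(68,40),(42,180)],(150,184),20/3),105);st2=onz("top",[(216.5,197),(212.5,222)],105);print("stand",st,st2)
S=onz("top",[(160,190),(156.2,211),(218.5,197)],105);print(S)
# side-view grip centroid + top centroid
print("grip tri",tri((261,320),(171,201)))
s=cv2.imread("pics/side0.png");t=cv2.imread("pics/top0.png")
for z in(156,137): print(z)
P={}
for n,im,roi in (("top",t,(158,190,30,25)),("side",s,(240,300,50,40))):
  h=cv2.cvtColor(im,cv2.COLOR_BGR2HSV);m=((h[...,0]<8)|(h[...,0]>172))&(h[...,1]>110)
  p=np.argwhere(m)[:,::-1];x,y,ww,hh=roi;p=p[(p[:,0]>=x)&(p[:,0]<x+ww)&(p[:,1]>=y)&(p[:,1]<y+hh)]
  P[n]=p.mean(0);print(n,len(p),p.mean(0),p.min(0),p.max(0))
print("grip tri",tri(P["side"],P["top"]))
X=tri(P["side"],P["top"])
E
```

```text
ring [[592.3 -77.4 110. ]
 [577.5 -63.  110. ]
 [578.4 -91.6 110. ]
 [563.1 -77.2 110. ]
 [578.2 -77.3 110. ]]
[ -0.2  92.9 -89.2 179.8]
cab [[ 594.6    5.3  100. ]
 [ 635.6 -288.8  100. ]
 [ 848.9 -259.1  100. ]
 [ 812.5   33.2  100. ]] [np.float64(219.70606515871253), np.float64(296.8774456295417), np.float64(215.36807967141533), np.float64(294.5440317948772)]
yaw 0.13295889116025245 0.13141455764643067
ring pred [576.9 -76. ] center [ 722.9 -127.3]
pull pred [ 594.6 -225. ]
pull pred [ 594.6 -225. ]
flange ctr [[522.7 367.1 118. ]]
grip dir [[531.8 376.9 156. ]
 [512.2 351.5 156. ]] -127.64205375521301
stand [[563.2 411.7 105. ]
 [494.2 419.9 105. ]] [[540.9 226.8 105. ]
 [459.4 236.5 105. ]]
[[561.8 410.8 105. ]
 [492.8 418.8 105. ]
 [541.  220.4 105. ]]
grip tri [524.1 364.8 135.9]
156
137
top 49 [170. 200.] [165 196] [175 204]
side 256 [262.5 320.4] [255 309] [270 332]
grip tri [523.7 367.3 139.3]
```

```bash
cat >> h.py <<'E'
def plan(*W):
    from scipy.spatial.transform import Rotation as Ro
    s=r.sense();p=s['eef_pos'];e=s['tcp_rot'];R=Ro.from_euler('xyz',e).as_matrix();y=np.degrees(e[2])
    print("at",np.round(p,1),"yaw",round(y,1),"t",round(s['clock'],2),"F",np.round(s['contact_force'],1),"open",round(s['opening'],3),"j6",round(s['qpos'][5],2))
    for w in W: print(w,"-> dp",np.round(R.T@(np.array(w[:3])-p),1),"yaw",round(y-w[3],1))
E
python3 -c "
from h import *
plan((300,380,230,107),(475,-241,230,7.5),(475,-241,45,7.5))"
```

```text
at [205.2 589.9 205.6] yaw 160.8 t 0.1 F [ 0.1 -0.4  0.4] open 0.996 j6 -0.0
(300, 380, 230, 107) -> dp [-158.5 -167.1  -24.1] yaw 53.8
(475, -241, 230, 7.5) -> dp [-527.8 -696.1  -23.5] yaw 153.3
(475, -241, 45, 7.5) -> dp [-527.8 -695.8  161.5] yaw 153.3
```

Emit:
{"method": "carry_out", "body": {"targets": [{"dp":[-35,-45,-24],"yaw":10},{"dp":[-70,-90,-24],"yaw":20},{"dp":[-105,-135,-24],"yaw":30},{"dp":[-140,-180,-24],"yaw":40},{"dp":[-175,-230,-24],"yaw":50},{"dp":[-210,-275,-24],"yaw":60},{"dp":[-245,-320,-24],"yaw":70},{"dp":[-280,-365,-24],"yaw":80},{"dp":[-315,-410,-24],"yaw":90},{"dp":[-350,-460,-24],"yaw":100},{"dp":[-385,-505,-24],"yaw":110},{"dp":[-385,-505,-24],"yaw":110}], "fingers": -1}}

```text
clock: 1.6
eef_pos: [403.7, -16.5, 230.2]
tcp_rot: [3.141, 0.0, 0.879]
contact_force: [0.4, 1.2, -0.5]
opening: -0.002
grasp_force: 0.0
```

```bash
python3 -c "
from h import *
plan((475,-241,230,7.5),(475,-241,45,7.5))"
```

```text
at [403.7 -16.5 230.2] yaw 50.4 t 1.6 F [ 0.4  1.2 -0.5] open -0.002 j6 0.65
(475, -241, 230, 7.5) -> dp [-127.4  198.1    0.4] yaw 42.9
(475, -241, 45, 7.5) -> dp [-127.4  198.   185.4] yaw 42.9
```

Emit:
{"method": "carry_out", "body": {"targets": [{"dp":[-25,40,0],"yaw":9},{"dp":[-50,80,0],"yaw":18},{"dp":[-75,120,0],"yaw":27},{"dp":[-100,160,0],"yaw":36},{"dp":[-127,198,0],"yaw":43},{"dp":[-127,198,40],"yaw":43},{"dp":[-127,198,80],"yaw":43},{"dp":[-127,198,120],"yaw":43},{"dp":[-127,198,160],"yaw":43},{"dp":[-127,198,185],"yaw":43},{"dp":[-127,198,185],"yaw":43}]}}

```text
clock: 2.98
eef_pos: [474.9, -234.8, 43.5]
tcp_rot: [-3.139, 0.004, 0.138]
contact_force: [1.2, -0.4, 0.8]
opening: -0.001
grasp_force: 0.0
```

```bash
python3 -c "
from h import *
plan((584,-226.5,45,7.5))
cv2.imwrite('pics/t1.png',cv2.resize(np.vstack([r.grab_frame('top')[150:240,290:410,::-1],r.grab_frame('side')[120:210,220:340,::-1]]),(400,600)))"
```

```text
at [ 474.9 -234.8   43.5] yaw 7.9 t 2.98 F [ 1.2 -0.4  0.8] open -0.001 j6 0.97
(584, -226.5, 45, 7.5) -> dp [109.2   6.8  -1.9] yaw 0.4
```

View pics/t1.png

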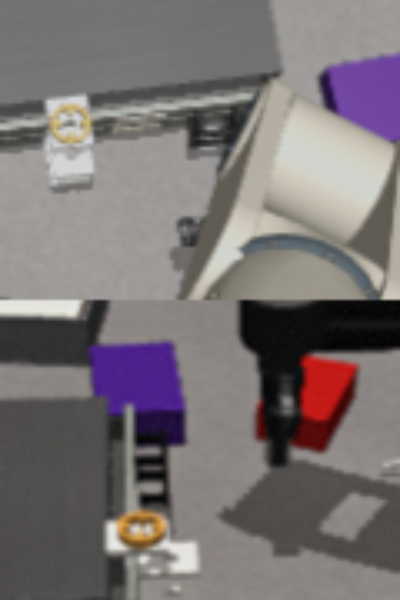

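The finger stands ahead of both pulls (side (280,440)) with clear space around it. Pushing now.

Emit:
{"method": "carry_out", "body": {"targets": [{"dp":[20,3,0],"yaw":0},{"dp":[35,4,0],"yaw":0},{"dp":[45,5,0],"yaw":0},{"dp":[55,5,0],"yaw":0},{"dp":[65,6,0],"yaw":0},{"dp":[75,6,0],"yaw":0},{"dp":[83,6,0],"yaw":0},{"dp":[90,6,0],"yaw":0},{"dp":[96,6,0],"yaw":0},{"dp":[101,6,0],"yaw":0},{"dp":[104,6,0],"yaw":0},{"dp":[104,6,0],"yaw":0}]}}

```text
clock: 4.58
eef_pos: [580.5, -228.5, 45.3]
tcp_rot: [3.141, -0.0, 0.136]
contact_force: [-0.3, 0.1, -0.3]
opening: -0.002
grasp_force: 0.0
```

Emit:
{"method": "carry_out", "body": {"targets": [{"dp":[1,0,0]},{"dp":[2,0,0]},{"dp":[3,0,0]},{"dp":[3,0,0]}]}}

```text
schema error: expected keys dp, yaw
```

Emit:
{"method": "carry_out", "body": {"targets": [{"dp":[1,0,0]},{"dp":[2,0,0]},{"dp":[3,0,0]},{"dp":[3,0,0]}]}}

```text
schema error: expected keys dp, yaw
```

Emit:
{"method": "carry_out", "body": {"targets": [{"dp":[1,0,0],"yaw":0},{"dp":[2,0,0],"yaw":0},{"dp":[3,0,0],"yaw":0},{"dp":[3,0,0],"yaw":0}]}}

```text
clock: 5.08
eef_pos: [583.2, -228.1, 45.3]
tcp_rot: [3.142, -0.0, 0.136]
contact_force: [-1.6, -0.1, 1.1]
opening: 0.001
grasp_force: 0.5
```

Emit:
{"method": "carry_out", "body": {"targets": [{"dp":[1,0,0],"yaw":0},{"dp":[2,0,0],"yaw":0},{"dp":[3,0,0],"yaw":0},{"dp":[3,0,0],"yaw":0}]}}

```text
clock: 5.58
eef_pos: [586.3, -227.7, 45.3]
tcp_rot: [3.141, -0.0, 0.137]
contact_force: [0.6, -0.1, 0.8]
opening: -0.001
grasp_force: 0.3
```

```bash
python3 -c "
from h import *
plan()
cv2.imwrite('pics/t2.png',cv2.resize(np.vstack([r.grab_frame('top')[150:240,270:390,::-1],r.grab_frame('side')[130:220,220:340,::-1]]),(400,600)))"
```

```text
at [ 586.3 -227.7   45.3] yaw 7.8 t 5.58 F [ 0.6 -0.1  0.8] open -0.001 j6 1.06
```

View pics/t2.png

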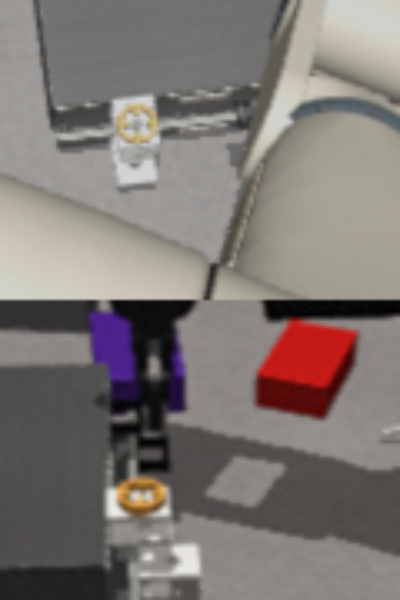

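```bash
python3 - <<'E'
from h import *
np.set_printoptions(precision=1,suppress=True)
y=.132;Rm=np.array([[np.cos(y),-np.sin(y)],[np.sin(y),np.cos(y)]]);c=np.array([579,-78])-Rm@[-138,70]
P=lambda x,yy,z:[*(c+Rm@[x,yy]),z]
print("pullmid shut",P(-140,-80,85))
cr=lambda n,X,x0,y0:(proj(n,X)-[x0,y0])*10/3
for u in(0,20,40,60):
  print(u,"lower pull end side",cr("side",P(-140-u,-55,44),220,130)+[0,300],"upper",cr("side",P(-140-u,-55,85),220,130)+[0,300],"lowlug corner side",cr("side",P(-160-u,92,38),220,130)+[0,300],"uplug",cr("side",P(-160-u,92,76),220,130)+[0,300],"top: lowlug",cr("top",P(-160-u,70,38),270,150),"uplug",cr("top",P(-160-u,70,76),270,150))
E
```

```text
pullmid shut [np.float64(596.7599495875679), np.float64(-226.95833038352384), 85]
0 lower pull end side [[143.9 469.3]] upper [[142.7 431.5]] lowlug corner side [[170.7 576.7]] uplug [[170.1 540.5]] top: lowlug [[133.3 157.9]] uplug [[136.5 150.3]]
20 lower pull end side [[165.9 468.8]] upper [[165.2 430.9]] lowlug corner side [[194.8 576. ]] uplug [[194.7 539.9]] top: lowlug [[136. 177.]] uplug [[139.3 169.9]]
40 lower pull end side [[187.9 468.2]] upper [[187.7 430.4]] lowlug corner side [[218.9 575.3]] uplug [[219.3 539.2]] top: lowlug [[138.6 196.2]] uplug [[142.  189.6]]
60 lower pull end side [[209.9 467.7]] upper [[210.1 429.8]] lowlug corner side [[242.9 574.7]] uplug [[243.9 538.5]] top: lowlug [[141.3 215.4]] uplug [[144.7 209.4]]
```

Emit:
{"method": "carry_out", "body": {"targets": [{"dp":[-8,0,0],"yaw":0},{"dp":[-16,0,0],"yaw":0}]}}

```text
clock: 5.92
eef_pos: [569.6, -229.8, 45.2]
tcp_rot: [-3.141, 0.0, 0.137]
contact_force: [-0.2, 0.0, -0.4]
opening: -0.002
grasp_force: 0.0
```

Emit:
{"method": "carry_out", "body": {"targets": [{"dp":[-15,0,0],"yaw":0},{"dp":[-30,0,0],"yaw":0},{"dp":[-50,0,0],"yaw":0},{"dp":[-50,0,0],"yaw":0}]}}

```text
clock: 6.42
eef_pos: [518.8, -236.7, 45.3]
tcp_rot: [-3.141, 0.001, 0.135]
contact_force: [0.1, 0.7, -0.2]
opening: -0.003
grasp_force: 0.0
```

```bash
python3 -c "
from h import *
plan()
print(proj('side',(586,-228,37)),proj('side',r.sense()['eef_pos']-[0,0,8]))
a=r.grab_frame('top')[150:225,290:390,::-1];b=r.grab_frame('side')[130:205,230:330,::-1]
cv2.imwrite('pics/t3.png',np.vstack([cv2.resize(x,(400,300),interpolation=2) for x in(a,b)]))"
```

```text
at [ 518.8 -236.7   45.3] yaw 7.8 t 6.42 F [ 0.1  0.7 -0.2] open -0.003 j6 1.0
[[266.61006204 177.99229204]] [[288.52900394 177.40090737]]
```

View pics/t3.png

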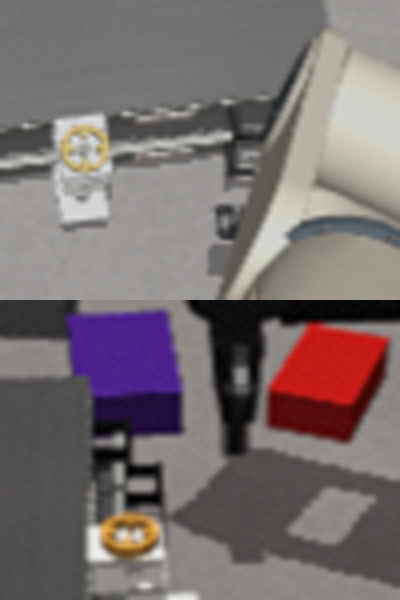

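```bash
python3 -c "
from h import *
np.set_printoptions(precision=1,suppress=True)
print('side tip at y plane:')
C,D=ray('side',[(288.6,168.6)]);t=(-236.7-C[1])/D[0,1];print(C+D[0]*t)
for z in (20,40,60,80): print(z,onz('top',[(345.5,205)],z))
X=r.sense()['eef_pos'];print(proj('top',X-[0,0,8]),proj('top',X+[0,0,30]))
print(proj('side',X-[0,0,8]), proj('side',X+[0,0,60]))
"
```

```text
side tip at y plane:
[ 519.1 -236.7   69.7]
20 [[ 535.6 -205.2   20. ]]
40 [[ 531.9 -201.7   40. ]]
60 [[ 528.1 -198.2   60. ]]
80 [[ 524.4 -194.7   80. ]]
[[355.7 208.4]] [[357.9 206.4]]
[[287.9 177.2]] [[288.2 158.4]]
```

Emit:
{"method": "carry_out", "body": {"targets": [{"dp":[0,0,7],"yaw":0},{"dp":[0,0,14],"yaw":0},{"dp":[0,0,20],"yaw":0},{"dp":[0,0,25],"yaw":0},{"dp":[0,0,25],"yaw":0}]}}

```text
clock: 7.15
eef_pos: [520.4, -236.5, 19.7]
tcp_rot: [-3.141, 0.001, 0.137]
contact_force: [-0.7, 0.1, 0.4]
opening: 0.001
grasp_force: 0.0
```

```bash
python3 -c "
from h import *
plan()
a=r.grab_frame('side')[130:190,250:330,::-1]
cv2.imwrite('pics/t4.png',np.vstack([cv2.resize(x,(800,600),interpolation=2) for x in(a,)]))
X=r.sense()['eef_pos'];print((proj('side',X-[0,0,8])-[250,130])*10)"
```

```text
at [ 520.4 -236.5   19.7] yaw 7.8 t 7.15 F [-0.7  0.1  0.4] open 0.001 j6 1.01
[[378.56171936 540.68568991]]
```

View pics/t4.png

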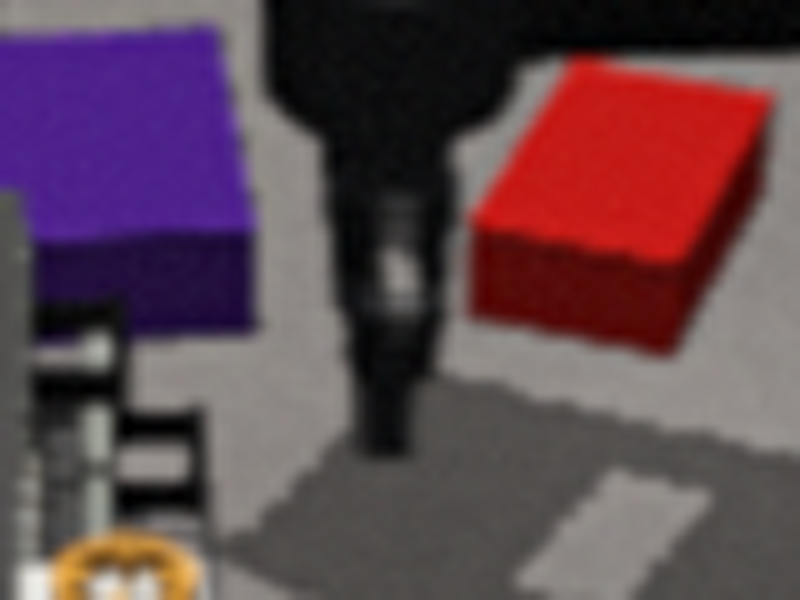

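The fingertip shows at (385,455), 8.6 px (about 30 mm) above where the stated reach puts it, so the finger passed above the lower pull. I'll go lower.

Emit:
{"method": "carry_out", "body": {"targets": [{"dp":[0,0,3],"yaw":0},{"dp":[0,0,6],"yaw":0},{"dp":[0,0,6],"yaw":0}]}}

```text
clock: 7.58
eef_pos: [520.5, -236.6, 14.1]
tcp_rot: [-3.141, 0.0, 0.136]
contact_force: [-0.2, 0.2, -0.3]
opening: 0.001
grasp_force: 0.0
```

Emit:
{"method": "carry_out", "body": {"targets": [{"dp":[0,0,2],"yaw":0},{"dp":[0,0,4],"yaw":0},{"dp":[0,0,5],"yaw":0},{"dp":[0,0,5],"yaw":0}]}}

```text
clock: 8.07
eef_pos: [520.7, -236.6, 9.2]
tcp_rot: [-3.142, 0.0, 0.136]
contact_force: [-0.6, -0.8, 0.2]
opening: 0.002
grasp_force: 0.0
```

Emit:
{"method": "carry_out", "body": {"targets": [{"dp":[0,0,1],"yaw":0},{"dp":[0,0,2],"yaw":0},{"dp":[0,0,3],"yaw":0},{"dp":[0,0,4],"yaw":0},{"dp":[0,0,4],"yaw":0}]}}

```text
clock: 8.7
eef_pos: [520.6, -236.6, 5.2]
tcp_rot: [-3.141, 0.0, 0.136]
contact_force: [0.9, 0.7, 0.6]
opening: -0.004
grasp_force: 0.0
```

```bash
python3 -c "
from h import *
plan((585,-228,3.5,7.6))"
```

```text
at [ 520.6 -236.6    5.2] yaw 7.8 t 8.7 F [0.9 0.7 0.6] open -0.004 j6 1.01
(585, -228, 3.5, 7.6) -> dp [64.9  0.2  1.7] yaw 0.2
```

Emit:
{"method": "carry_out", "body": {"targets": [{"dp":[0,0,-4],"yaw":0},{"dp":[10,0,-7],"yaw":0},{"dp":[20,0,-7],"yaw":0},{"dp":[30,0,-7],"yaw":0},{"dp":[38,0,-7],"yaw":0},{"dp":[46,0,-7],"yaw":0},{"dp":[53,0,-7],"yaw":0},{"dp":[58,0,-7],"yaw":0},{"dp":[62,0,-7],"yaw":0},{"dp":[64,0,-7],"yaw":0}]}}

```text
clock: 9.95
eef_pos: [584.0, -227.8, 12.1]
tcp_rot: [-3.141, 0.0, 0.136]
contact_force: [-3.2, -0.7, -0.1]
opening: 0.001
grasp_force: 0.7
```

Emit:
{"method": "carry_out", "body": {"targets": [{"dp":[1,0,0],"yaw":0},{"dp":[2,0,0],"yaw":0},{"dp":[3,0,0],"yaw":0}]}}

```text
clock: 10.32
eef_pos: [585.2, -227.6, 12.1]
tcp_rot: [-3.141, 0.003, 0.136]
contact_force: [-12.1, -2.4, 6.4]
opening: -0.004
grasp_force: 0.0
```

Emit:
{"method": "carry_out", "body": {"targets": [{"dp":[1,0,0],"yaw":0},{"dp":[2,0,0],"yaw":0},{"dp":[3,0,0],"yaw":0}]}}

```text
clock: 10.7
eef_pos: [584.8, -227.1, 11.4]
tcp_rot: [-3.139, 0.009, 0.136]
contact_force: [-21.5, -5.5, 7.6]
opening: 0.002
grasp_force: 0.0
```

Emit:
{"method": "carry_out", "body": {"targets": [{"dp":[-20,0,0],"yaw":0},{"dp":[-60,0,0],"yaw":0},{"dp":[-70,0,-50],"yaw":0},{"dp":[-70,0,-100],"yaw":0},{"dp":[-70,0,-150],"yaw":0},{"dp":[-75,-45,-200],"yaw":-10},{"dp":[-75,-90,-200],"yaw":-20},{"dp":[-75,-140,-200],"yaw":-30},{"dp":[-75,-190,-200],"yaw":-40},{"dp":[-75,-240,-200],"yaw":-45},{"dp":[-70,-290,-200],"yaw":-45},{"dp":[-65,-340,-200],"yaw":-45}], "fingers": 1}}

```text
clock: 12.2
eef_pos: [479.9, 102.7, 213.0]
tcp_rot: [3.14, -0.002, 0.922]
contact_force: [-0.2, 0.3, -1.0]
opening: 0.999
grasp_force: 0.0
```

```bash
python3 - <<'E'
from h import *
np.set_printoptions(precision=1,suppress=True)
t=r.grab_frame('top')[:,:,::-1].copy();s=r.grab_frame('side')[:,:,::-1].copy()
cv2.imwrite('pics/t5.png',t);cv2.imwrite('pics/s5.png',s)
g=cv2.cvtColor(t,cv2.COLOR_BGR2GRAY);g2=cv2.cvtColor(s,cv2.COLOR_BGR2GRAY)
for x in (308,311,313): print(x,g[176:215,x])
print('side row',[ (y,g2[y,255:300]) for y in (196,206,214)])
plan((523,367,250,52.4))
E
```

```text
308 [123 120 125 178 214 189 181 156 210 215 203 165 170 212 196 185 143 205
 177 169 160 174 171 116 115 159 161 160 161 159 159 158 158 155 155 159
 160 159 160]
311 [122 116 136 214 216 194 183 189 173 193 164 150 164 188 192 182 180 172
 164 152 172 174 154 113 116 161 159 157 155 156 159 162 162 164 161 159
 161 158 158]
313 [121 123 155 215 217 201 185 144 201 216 208 193 201 215 211 186 154 206
 164 156 171 172 141 111 114 158 160 158 156 156 160 161 162 161 157 157
 161 160 160]
side row [(196, array([118, 114, 117, 116, 115, 117, 112, 106, 104, 111, 116, 116, 115,
       123, 124, 127, 132, 136, 137, 135, 137, 136, 136, 136, 136, 141,
       140, 139, 134, 136, 137, 137, 138, 139, 137, 136, 134, 137, 136,
       136, 137, 137, 136, 137, 138], dtype=uint8)), (206, array([147, 146, 141, 139, 141, 140, 143, 165, 203, 195, 158, 140, 140,
       142, 140, 141, 141, 137, 135, 135, 138, 137, 139, 137, 138, 138,
       140, 137, 139, 142, 140, 139, 139, 138, 141, 139, 139, 139, 137,
       136, 134, 136, 137, 137, 135], dtype=uint8)), (214, array([123, 128, 118, 116, 115, 113, 111, 100,  94,  98, 111, 121, 124,
       125, 126, 115,  95,  99, 133, 140, 140, 142, 140, 141, 140, 141,
       140, 142, 141, 140, 139, 142, 141, 141, 140, 139, 143, 138, 141,
       139, 141, 138, 139, 138, 137], dtype=uint8))]
at [479.9 105.  212.9] yaw 53.0 t 12.3 F [-0.7 -0.6 -0.1] open 1.001 j6 0.86
(523, 367, 250, 52.4) -> dp [ 235.3 -123.1  -36.4] yaw 0.6
```

Emit:
{"method": "carry_out", "body": {"targets": [{"dp":[40,-20,0],"yaw":0},{"dp":[80,-40,0],"yaw":0},{"dp":[120,-60,0],"yaw":0},{"dp":[160,-85,0],"yaw":0},{"dp":[200,-105,0],"yaw":0},{"dp":[235,-123,0],"yaw":0.5},{"dp":[235,-123,15],"yaw":0.5},{"dp":[235,-123,30],"yaw":0.5},{"dp":[235,-123,30],"yaw":0.5}]}}

```text
clock: 13.42
eef_pos: [522.5, 360.5, 180.5]
tcp_rot: [-3.141, 0.003, 0.912]
contact_force: [0.2, -1.0, 1.2]
opening: 1.001
grasp_force: 0.0
```

```bash
python3 - <<'E'
from h import *
t=r.grab_frame('top')[:,:,::-1].copy();s=r.grab_frame('side')[:,:,::-1].copy()
cv2.imwrite('pics/t6.png',t);cv2.imwrite('pics/s6.png',s)
plan((523,367,150,52.4))
X=r.sense()['eef_pos'];print(X-0,proj('side',X),proj('side',X-[0,0,8]),proj('side',X+[0,0,40]))
f=lambda a,x,y,w,h:cv2.resize(a[y:y+h,x:x+w],(400,300),interpolation=cv2.INTER_CUBIC)
cv2.imwrite("pics/c3.png",np.vstack([np.hstack([f(cv2.imread('pics/s5.png'),230,160,64,48),f(cv2.imread('pics/t5.png'),285,165,64,48)]),np.hstack([f(s,200,220,160,120),f(t,120,160,120,90)])]))
E
```

```text
at [523.5 361.4 182.3] yaw 52.3 t 13.53 F [-0.3 -0.2  1. ] open 0.999 j6 1.26
(523, 367, 150, 52.4) -> dp [ 4.1 -3.9 32.3] yaw -0.1
[523.53330078 361.37025451 182.25923919] [[262.95745686 302.83796161]] [[263.07236391 305.71261387]] [[262.35772033 287.82671709]]
```

View pics/c3.png

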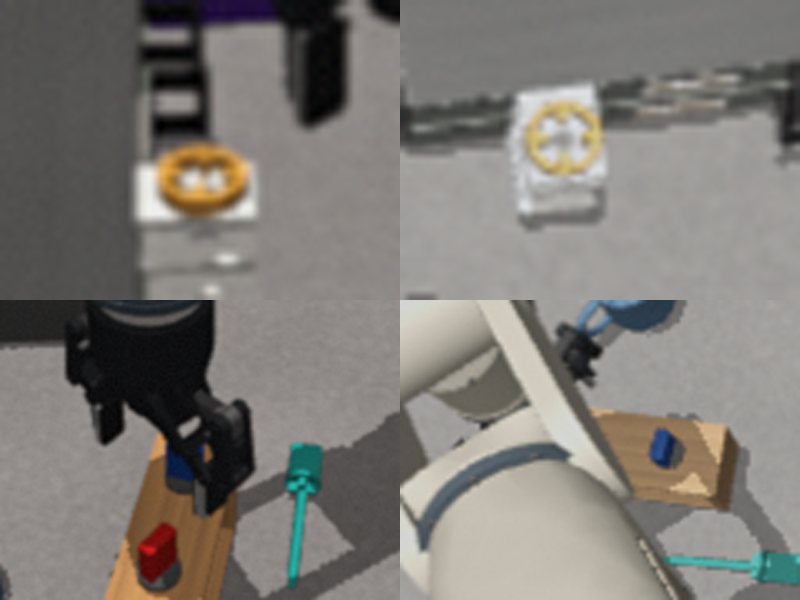

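Upper crops: the lugs are stacked in line, so both drawers are shut. Lower left: open fingertips at (105,440) and (210,512) straddle the red grip at (157,550), and they sit about 33 mm above the TCP. The ring's teeth lie at 0/90°, so its gaps are at 45°.

Emit:
{"method": "carry_out", "body": {"targets": [{"dp":[4,-4,0],"yaw":0},{"dp":[4,-4,20],"yaw":0},{"dp":[4,-4,40],"yaw":0},{"dp":[4,-4,40],"yaw":0},{"dp":[4,-4,40],"yaw":0}]}}

```text
clock: 14.15
eef_pos: [522.9, 368.2, 142.6]
tcp_rot: [3.141, -0.0, 0.913]
contact_force: [0.7, -0.1, 0.4]
opening: 0.998
grasp_force: 0.0
```

```bash
python3 -c "
from h import *
plan((523.3,367.2,103,52.4))"
```

```text
at [522.9 368.2 142.6] yaw 52.3 t 14.15 F [ 0.7 -0.1  0.4] open 0.998 j6 1.27
(523.3, 367.2, 103, 52.4) -> dp [-0.6  0.9 39.6] yaw -0.1
```

Emit:
{"method": "carry_out", "body": {"targets": [{"dp":[0,1,15],"yaw":0},{"dp":[0,1,30],"yaw":0},{"dp":[0,1,39],"yaw":0},{"dp":[0,1,39],"yaw":0}]}}

```text
clock: 14.65
eef_pos: [522.9, 367.0, 102.1]
tcp_rot: [-3.141, 0.002, 0.913]
contact_force: [-0.2, 0.3, -0.4]
opening: 1.003
grasp_force: 0.0
```

Emit:
{"method": "carry_out", "body": {"targets": [{"dp":[0,0,0],"yaw":0},{"dp":[0,0,0],"yaw":0},{"dp":[0,0,0],"yaw":0},{"dp":[0,0,0],"yaw":0},{"dp":[0,0,0],"yaw":0},{"dp":[0,0,0],"yaw":0},{"dp":[0,0,0],"yaw":0},{"dp":[0,0,0],"yaw":0}], "fingers": -1, "grip_force": 60}}

```text
clock: 15.65
eef_pos: [523.6, 367.5, 103.6]
tcp_rot: [3.142, -0.0, 0.913]
contact_force: [-1.0, -0.3, 5.7]
opening: 0.154
grasp_force: 60.8
```

Emit:
{"method": "carry_out", "body": {"targets": [{"dp":[0,0,-5],"yaw":0},{"dp":[0,0,-15],"yaw":0},{"dp":[0,0,-30],"yaw":0},{"dp":[0,0,-50],"yaw":0},{"dp":[0,0,-70],"yaw":0},{"dp":[0,0,-95],"yaw":0},{"dp":[0,0,-120],"yaw":0},{"dp":[0,0,-145],"yaw":0},{"dp":[0,0,-165],"yaw":0},{"dp":[0,0,-165],"yaw":0},{"dp":[0,0,-165],"yaw":0}]}}

```text
clock: 17.02
eef_pos: [523.2, 367.2, 268.0]
tcp_rot: [-3.141, 0.0, 0.913]
contact_force: [-0.1, 0.2, -1.1]
opening: 0.154
grasp_force: 60.0
```

```bash
python3 -c "
from h import *
t=r.grab_frame('top')[:,:,::-1].copy();s=r.grab_frame('side')[:,:,::-1].copy();cv2.imwrite('pics/s7.png',s);cv2.imwrite('pics/t7.png',t)
print(r.sense()['grasp_force'])
X=r.sense()['eef_pos'];print('tip exp',proj('side',X-[0,0,93.6]),proj('side',X-[0,0,0]))
g=s[...,:3].astype(int)
for y in range(268,330,4): print(y,g[y,250:276].mean(1).astype(int))
plan((579,-78,264,45))"
```

```text
60.03791928291321
tip exp [[263.00495771 308.57009626]] [[261.53561436 272.1950562 ]]
268 [134  80  48  38  35  30  35  32  33  36  33  39  52  60  59  54  48  48
  47  47  46  59 105 143 149 144]
272 [154 151 133  84  46  41  46  47  49  50  49  49  48  49  47  50  46  42
  47  69 114 145 151 153 151 149]
276 [144 145 145 146 146 138 125 111 107  88  76  77  80  83  97 112  96  66
  57  52  55  51  51  52  51  58]
280 [150 148 147 145 144 145 144 146 137 105  80  82  85  86  97 101  68  39
  34  36  36  41  44  48  51  50]
284 [145 144 140 140 140 142 142 145 141 115  83  82  85  85  85  77  59  40
  35  37  35  35  34  39  34  39]
288 [145 144 141 138 141 141 144 138 119  92  76  82  86  87  81  72  51  40
  35  35  37  37  36  36  35  37]
292 [149 145 141 139 145 147 136 106  89  84  78  79  88  86  86  76  52  45
  48  48  49  49  48  46  45  40]
296 [146 147 146 143 144 128  98  87  88  84  76  80  87  86  84  86  89  84
  68  57  48  41  41  42  43  44]
300 [144 142 142 139 117  89  84  86  86  88  79  83  84  86  84  78  74  83
  89  93  93  96  99  97  92  91]
304 [149 145 12
[... 196 characters left out ...]
2  93  97]
312 [150 131  91  81  83  86  87  89  94  92  92  95  91  88  88  89  92  94
  97  97  95  90  89  94  95  94]
316 [153 149 131  94  83  86  89  92  93  92  94  92  89  91  90  92  94  96
  97  92  90  91  95  95  95  94]
320 [144 143 129  91  83  88  90  93  91  94  93  88  89  90  89  93  97  96
  92  88  91  94  96  94  97  99]
324 [140 143 150 151 155 141 113  93  93  91  89  89  90  90  93  95  95  91
  90  88  94  95  95  94  99  98]
328 [143 148 151 153 154 156 158 155 143 114  90  87  87  91  92  89  86  89
  90  94  97  94  95  96  93  92]
at [523.  367.1 267.3] yaw 52.3 t 17.12 F [-0.4  0.5 -0.8] open 0.151 j6 1.27
(579, -78, 264, 45) -> dp [-318.   316.4    3.6] yaw 7.3
```

Emit:
{"method": "carry_out", "body": {"targets": [{"dp":[-15,15,0],"yaw":0},{"dp":[-45,45,0],"yaw":0},{"dp":[-80,80,0],"yaw":1},{"dp":[-115,115,0],"yaw":2},{"dp":[-150,150,0],"yaw":3},{"dp":[-185,185,0],"yaw":4},{"dp":[-220,220,0],"yaw":5},{"dp":[-255,255,0],"yaw":6},{"dp":[-285,285,0],"yaw":7},{"dp":[-308,306,0],"yaw":7},{"dp":[-318,316,0],"yaw":7},{"dp":[-318,316,15],"yaw":7}]}}

```text
clock: 18.62
eef_pos: [579.6, -78.2, 253.5]
tcp_rot: [3.14, -0.001, 0.789]
contact_force: [0.2, 0.2, -1.5]
opening: 0.152
grasp_force: 60.0
```

Emit:
{"method": "carry_out", "body": {"targets": [{"dp":[0,0,15],"yaw":0},{"dp":[0,0,25],"yaw":0},{"dp":[0,0,25],"yaw":0},{"dp":[0,0,25],"yaw":0}]}}

```text
clock: 19.12
eef_pos: [579.5, -77.0, 228.5]
tcp_rot: [3.141, -0.0, 0.792]
contact_force: [0.4, -0.3, -0.5]
opening: 0.15
grasp_force: 60.1
```

```bash
python3 - <<'E'
from h import *
np.set_printoptions(precision=1,suppress=True)
plan((579,-78,218,45))
t=r.grab_frame('top')[:,:,::-1].copy();s=r.grab_frame('side')[:,:,::-1].copy();cv2.imwrite('pics/s8.png',s);cv2.imwrite('pics/t8.png',t)
p=np.argwhere(mask(s,(8,90,60),(34,255,255),(245,175,35,30))>0)[:,::-1].astype(np.float32)
e=cv2.fitEllipse(cv2.convexHull(p));print("ring side",e[0],len(p))
X=r.sense()['eef_pos'];print("tip exp",proj('side',X-[0,0,93.6]),"ring exp at tcp xy",proj('side',[X[0],X[1],107]))
f=lambda a,x,y,w,h:cv2.resize(a[y:y+h,x:x+w],(400,600),interpolation=cv2.INTER_CUBIC)
cv2.imwrite('pics/c4.png',np.hstack([f(s,242,150,40,60),f(t,290,160,40,60)]))
g=s.astype(int).mean(2).astype(int)
for y in range(160,190,2): print(y,g[y,250:275])
E
```

```text
at [579.5 -77.  228.5] yaw 45.4 t 19.12 F [ 0.4 -0.3 -0.5] open 0.15 j6 0.64
(579, -78, 218, 45) -> dp [-1.   0.4 10.5] yaw 0.4
ring side (261.7425231933594, 188.4067840576172) 116
tip exp [[262.  179.8]] ring exp at tcp xy [[262.2 188.4]]
160 [80 72 46 24 19 23 21 21 23 42 71 82 76 58 40 35 34 36 38 34 37 36 35 34
 42]
162 [80 70 46 16  6  7  9 10 12 38 70 83 76 59 39 33 34 32 35 34 34 34 37 35
 41]
164 [ 80  75  79  91  79  71  75  76  77  77  75  80  81  87 106 109 108 118
 130 135 133 134 133 135 133]
166 [ 79  75  77 101 110 112 111 112 109 103  84  79  82 102 137 143 143 142
 140 140 139 142 140 140 139]
168 [ 80  71  39   9   4   6   5   4   4  24  57  78  81 100 135 143 139 138
 138 137 142 139 140 140 141]
170 [ 79  73  55  64  59  60  60  58  58  56  63  76  82  99 132 140 140 139
 140 142 140 140 140 139 141]
172 [ 82  74  75  87  41  14  13  18  12  22  52  75  80  91 122 138 139 139
 138 138 139 140 138 137 135]
174 [ 81  75  79  90  57  60  69  71  68  67  71  77  80  91 121 140 140 138
 137 137 138 138 137 136 135]
176 [ 57  66 107 125  95 120 146 150 148 136 102  81  81  95 126 141 140 139
 141 139 138 136 133 134 134]
178 [ 69  75 112 122  67  59  64  66  61  52  44  59  70  91 136 143 141 137
 138 136 138 138 134 134 136]
180 [ 82  92 113 109  43   4  10  11  14  14  14  18  33  75 134 143 141 138
 137 136 140 140 136 135 135]
182 [ 82  89 109 109  72  66  75  76  77  78  77  74  75  80 107 133 138 134
 135 137 136 137 136 133 135]
184 [ 83  88 107 106  83 101 114  96  86  88  86  87  91  88  91  99 113 125
 133 137 136 136 136 133 133]
186 [ 69  72 103 120 111 105  96  84  73  70  75  75  68  68  73  69  69  82
 105 127 139 139 135 133 132]
188 [ 48  70 120 145 135 107  89  80  87 116 133 128 108 113 130 113  86  83
  91 104 134 138 139 137 138]
```

Emit:
{"method": "carry_out", "body": {"targets": [{"dp":[-1,0.5,8],"yaw":0},{"dp":[-1,0.5,16],"yaw":0},{"dp":[-1,0.5,24],"yaw":0},{"dp":[-1,0.5,30],"yaw":0},{"dp":[-1,0.5,34],"yaw":0},{"dp":[-1,0.5,34],"yaw":0}]}}

```text
clock: 19.98
eef_pos: [578.7, -78.5, 194.0]
tcp_rot: [-3.141, 0.0, 0.791]
contact_force: [-0.7, 0.3, -1.6]
opening: 0.154
grasp_force: 60.2
```

Emit:
{"method": "carry_out", "body": {"targets": [{"dp":[0,0,2],"yaw":0},{"dp":[0,0,4],"yaw":0},{"dp":[0,0,6],"yaw":0},{"dp":[0,0,6],"yaw":0}]}}

```text
clock: 20.48
eef_pos: [578.7, -78.5, 188.1]
tcp_rot: [-3.141, 0.0, 0.791]
contact_force: [-1.1, -0.8, -2.2]
opening: 0.153
grasp_force: 60.2
```

Emit:
{"method": "carry_out", "body": {"targets": [{"dp":[0,0,3],"yaw":0},{"dp":[0,0,6],"yaw":0},{"dp":[0,0,9],"yaw":0},{"dp":[0,0,12],"yaw":0},{"dp":[0,0,12],"yaw":0}]}}

```text
clock: 21.1
eef_pos: [579.0, -78.4, 176.0]
tcp_rot: [-3.142, -0.0, 0.791]
contact_force: [1.7, 1.5, -2.8]
opening: 0.153
grasp_force: 60.0
```

Emit:
{"method": "carry_out", "body": {"targets": [{"dp":[0,0,3],"yaw":0},{"dp":[0,0,6],"yaw":0},{"dp":[0,0,9],"yaw":0},{"dp":[0,0,12],"yaw":0},{"dp":[0,0,12],"yaw":0}]}}

```text
clock: 21.72
eef_pos: [578.8, -78.4, 163.9]
tcp_rot: [-3.141, 0.0, 0.791]
contact_force: [2.2, 1.8, -2.6]
opening: 0.156
grasp_force: 59.8
```

Emit:
{"method": "carry_out", "body": {"targets": [{"dp":[0.7,0,4],"yaw":0},{"dp":[0.7,0,8],"yaw":0},{"dp":[0.7,0,12],"yaw":0},{"dp":[0.7,0,16],"yaw":0},{"dp":[0.7,0,20],"yaw":0},{"dp":[0.7,0,20],"yaw":0}]}}

```text
clock: 22.48
eef_pos: [579.1, -77.9, 143.8]
tcp_rot: [-3.141, 0.0, 0.791]
contact_force: [0.7, 0.2, -1.5]
opening: 0.156
grasp_force: 60.0
```

Emit:
{"method": "carry_out", "body": {"targets": [{"dp":[0,0,4],"yaw":0},{"dp":[0,0,8],"yaw":0},{"dp":[0,0,12],"yaw":0},{"dp":[0,0,16],"yaw":0},{"dp":[0,0,16],"yaw":0}]}}

```text
clock: 23.1
eef_pos: [579.2, -78.0, 127.9]
tcp_rot: [-3.141, 0.0, 0.791]
contact_force: [-0.1, -0.0, -1.0]
opening: 0.154
grasp_force: 60.1
```

Emit:
{"method": "carry_out", "body": {"targets": [{"dp":[0,0,4],"yaw":0},{"dp":[0,0,8],"yaw":0},{"dp":[0,0,12],"yaw":0},{"dp":[0,0,16],"yaw":0},{"dp":[0,0,17],"yaw":0},{"dp":[0,0,17],"yaw":0}]}}

```text
clock: 23.85
eef_pos: [579.2, -77.9, 111.1]
tcp_rot: [-3.141, 0.0, 0.791]
contact_force: [0.9, 0.8, -2.5]
opening: 0.15
grasp_force: 60.1
```

Emit:
{"method": "carry_out", "body": {"targets": [{"dp":[0,0,2],"yaw":0},{"dp":[0,0,4],"yaw":0},{"dp":[0,0,6],"yaw":0},{"dp":[0,0,6],"yaw":0}]}}

```text
clock: 24.35
eef_pos: [579.3, -78.0, 105.0]
tcp_rot: [-3.141, 0.0, 0.791]
contact_force: [1.2, 0.4, -2.9]
opening: 0.148
grasp_force: 59.9
```

Past the ring top without resistance: the teeth are in the gaps.

Emit:
{"method": "carry_out", "body": {"targets": [{"dp":[0,0,1],"yaw":0},{"dp":[0,0,3],"yaw":0},{"dp":[0,0,5],"yaw":0},{"dp":[0,0,5],"yaw":0}]}}

```text
clock: 24.85
eef_pos: [579.3, -78.0, 100.0]
tcp_rot: [-3.141, 0.0, 0.791]
contact_force: [0.5, -0.0, -2.5]
opening: 0.153
grasp_force: 59.9
```

Emit:
{"method": "carry_out", "body": {"targets": [{"dp":[0,0,1],"yaw":0},{"dp":[0,0,2],"yaw":0},{"dp":[0,0,2],"yaw":0}]}}

```text
clock: 25.22
eef_pos: [579.4, -78.0, 99.5]
tcp_rot: [3.141, -0.0, 0.791]
contact_force: [-4.8, 0.1, 11.6]
opening: 0.147
grasp_force: 62.1
```

Emit:
{"method": "carry_out", "body": {"targets": [{"dp":[0,0,-1],"yaw":0},{"dp":[0,0,-1],"yaw":0},{"dp":[0,0,-1],"yaw":0},{"dp":[0,0,-1],"yaw":0},{"dp":[0,0,-1],"yaw":0},{"dp":[0,0,-1],"yaw":0}], "fingers": 0.3}}

```text
clock: 25.98
eef_pos: [579.3, -78.0, 99.2]
tcp_rot: [-3.142, 0.0, 0.791]
contact_force: [-1.0, -0.6, 0.2]
opening: 0.651
grasp_force: 0.0
```

Emit:
{"method": "carry_out", "body": {"targets": [{"dp":[0,0,-10],"yaw":0},{"dp":[0,0,-25],"yaw":0},{"dp":[0,0,-50],"yaw":0},{"dp":[0,0,-80],"yaw":0},{"dp":[0,0,-110],"yaw":0},{"dp":[-40,0,-130],"yaw":0},{"dp":[-80,0,-130],"yaw":0},{"dp":[-120,0,-130],"yaw":0},{"dp":[-160,0,-130],"yaw":0},{"dp":[-160,0,-130],"yaw":0},{"dp":[-160,0,-130],"yaw":0}]}}

```text
clock: 27.35
eef_pos: [467.5, -191.7, 230.3]
tcp_rot: [3.14, -0.001, 0.79]
contact_force: [0.7, 0.2, -0.0]
opening: 0.65
grasp_force: 0.0
```

```bash
python3 - <<'E'
from h import *
plan()
t=r.grab_frame('top')[:,:,::-1].copy();s=r.grab_frame('side')[:,:,::-1].copy()
f=lambda a,x,y,w,h:cv2.resize(a[y:y+h,x:x+w],(400,300),interpolation=cv2.INTER_CUBIC)
cv2.imwrite("pics/c5.png",np.vstack([np.hstack([f(s,230,150,64,48),f(t,285,160,64,48)]),np.hstack([f(s,200,220,160,120),f(t,120,140,120,90)])]))
print("flange top home",proj('side',[579,-78,114]),proj('side',[579,-78,152]),proj('side',[579,-78,123]),proj('side',[579,-78,161]))
E
```

```text
at [ 467.5 -191.7  230.3] yaw 45.3 t 27.35 F [ 0.7  0.2 -0. ] open 0.65 j6 0.39
flange top home [[262.41759355 186.18008389]] [[262.04226568 174.41179881]] [[262.33016782 183.43957313]] [[261.95094183 171.54719123]]
```

View pics/c5.png

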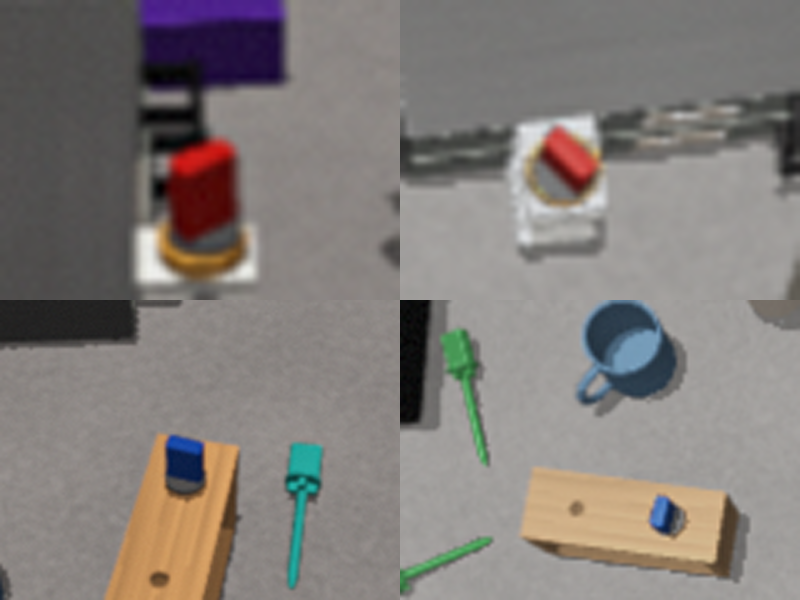

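The flange lies flat on the brass ring (upper left, (200,245)), the red bar is upright and released, and blue is still in the stand. Handing in.

```bash
python3 -c "
from rig import r
print(r.sign_off())"
```

```text
the job is handed in; nothing more can be done
None
```

I handed the job in at about 27 s: both drawers look fully shut, the red bar is released and fully home in all four lugs with its flange on the brass ring, and the blue bar is still in the stand; no verdict was shown.

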